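# Put the treatment handpiece away in its drawer

## Task

Pull open the top drawer of the unit with bar handles and gently lay the paddle-shaped treatment handpiece, now on top of the unit with knobs, in it: same way up, its grip centred in the slot of the two cradle saddles, head to either side. Then slide the drawer fully home without slamming it. Leave the other drawers and all other things as they are.

Things in the scene. Friction and masses are not known exactly. Their poses are not given: they have to be found in the camera images.
- bar_unit: black two-drawer unit with steel bar handles, 260 deep (x) x 215 wide (y) x 140 mm high, fixed to the table. Origin at the centre of its underside; its drawers face its own -x. The top drawer's front is 58 mm high; its cabinet top board is 12 mm thick
- bar_unit_drawer0 (a joint): top drawer of the bar unit: metres pulled out along the unit's -x, 0 shut, about 0.18 at most; stays where it is left; needs about 2 N. It may start up to 15 mm ajar
- bar_unit_drawer0_handle (a point): middle of the top drawer's horizontal steel bar handle: bar 11 mm thick, 107 mm long along the unit's y, 35 mm in front of the drawer's face, 40 mm below the unit's top; moves with the drawer. 29 mm are free between bar and face
- cradle (a point): centre of the cradle slot in the bar unit's top drawer, at the height where the handpiece's underside rests (6 mm over the drawer floor). Slot along y, 34 mm wide between posts 12 mm high, on two saddles (10 mm thick, 54 wide in x) at y = -28 and +28 mm. 50 mm behind the front's inside; side walls 32 mm high, 173 apart; front 42 mm high. Uncovered from 90 mm open
- knob_unit: like the bar unit but 190 mm wide and with round knobs as handles; fixed. Origin at the centre of its underside; its top is at 140 mm. Its drawers are not part of the job
- knob_unit_drawer0_handle (a point): the top knob of the knob unit; its drawer is to be left alone
- knob_unit_drawer1_handle (a point): the lower knob of the knob unit, 58 mm below the top one; to be left alone
- bar_unit_drawer1_handle (a point): the bar handle of the bar unit's lower drawer, 58 mm below the top one; to be left alone
- handpiece: paddle-shaped applicator of 160 g lying on top of the knob unit: straight white grip 96 long (x) x 26 wide (y) x 28 mm high (z), with a round flat steel head 36 mm across and 28 mm high centred at x = +58 mm. Origin at the centre of the grip's underside; x runs along the grip to the head, z up
- tub: clear lidded tub, 66 x 90 x 54 mm, standing at the back of the knob unit's top (bystander); origin at the centre of its underside
- pen: slim square pen-shaped probe, 120 x 14 x 14 mm plus a thin steel tip, without a round head, lying on top of the bar unit (bystander); origin at the centre of its underside
- jar: low round cream jar, 56 mm across, 45 mm high, at the back of the bar unit's top (bystander); origin at the centre of its underside
- pump_bottle: white pump bottle, 74 mm across, 213 mm high, standing on the table at the side (bystander); origin at the centre of its underside
- bowl: steel bowl, 110 mm across, 45 mm high, on the table at the side (bystander); origin at the centre of its underside
- carton: cardboard carton, 50 x 90 x 35 mm, on the table at the side (bystander); origin at the centre of its underside
Not all that is in view belongs to the job. Leave any green or pink look-alike of the handpiece alone.

How it is judged (in metres and radians):
On the way, in this order (a step that is already met when the one before it is completed fails the run):
1. the bar unit's top drawer is pulled out by at least 85 mm (value of joint bar_unit_drawer0 above 0.085 m), for 0.2 s.
2. with the drawer still out, the handpiece lies let go and at rest in the cradle (x of handpiece in the frame of cradle between -0.007 and 0.007 m and y of handpiece in the frame of cradle between -0.015 and 0.015 m and z of handpiece in the frame of cradle between -0.004 and 0.004 m and angle between the x axis of handpiece and the y axis of cradle, either way round below 0.15 rad and angle between handpiece's own z axis and vertical below 0.1 rad and contact force between the fingers and handpiece below 0.05 N and linear speed of handpiece below 0.02 m/s and value of joint bar_unit_drawer0 above 0.05 m), for 0.2 s.
At the end, for the whole second after the job is handed in: Bar unit's top drawer shut to 4 mm and still; in it the handpiece rests released in the cradle, upright to 0.1 rad, its origin within 7 mm across, 15 mm along and 4 mm in height of the cradle point, aligned with the slot to 0.15 rad, head to either side. All else is where it was (x of handpiece in the frame of cradle between -0.007 and 0.007 m and y of handpiece in the frame of cradle between -0.015 and 0.015 m and z of handpiece in the frame of cradle between -0.004 and 0.004 m and angle between the x axis of handpiece and the y axis of cradle, either way round below 0.15 rad and angle between handpiece's own z axis and vertical below 0.1 rad and contact force between the fingers and handpiece below 0.05 N and linear speed of handpiece below 0.02 m/s and value of joint bar_unit_drawer0 below 0.004 m and velocity of joint bar_unit_drawer0 between -0.01 and 0.01 m/s); the robot touches nothing.
It fails at once if the drawer is slammed shut (faster than 0.4 m/s) (velocity of joint bar_unit_drawer0 below -0.4 m/s).
It fails at once if the handpiece is struck or pressed into the drawer or the unit with more than 40 N (contact force between handpiece and bar_unit above 40 N).
It fails at once if another drawer is moved by more than 20 mm (distance of any of knob_unit_drawer0_handle, knob_unit_drawer1_handle, bar_unit_drawer1_handle from where it was at the start of the episode above 0.02 m).
It fails at once if a bystander is moved by more than 30 mm or tipped over (distance of any of tub, pen, jar, pump_bottle, bowl, carton from where it was at the start of the episode above 0.03 m or angle between any of tub, pen, jar, pump_bottle, bowl, carton's own z axis and vertical above 0.5 rad).
It also fails if it takes over 69 s, if anything falls off the work surface, if the arm or the gripper's body presses on something with over 40 N, if the wrist force passes 120 N, or if a joint passes its speed limit or range.

## Robot

A 6-joint arm with a two-finger parallel gripper is mounted at the origin on the work surface. World frame = base frame: x ahead of the robot, y to its left, z up, the work surface at z = 0. Lengths are in m, angles in degrees, forces in N, time in s.
With the tool pointing down it reaches from about 0.25 to 0.725 m from the base axis. Payload 9.7 kg.
Tool frame: the origin (TCP) lies between the finger pads; the fingertips stand 19 mm ahead of it and the grasp point (between the pads) is the TCP; z points along the fingers, y is the line along which they close (so a half turn about z gives the same grasp; the last joint's range is limited). The gripper opens to 85 mm and grips with 20 to 120 N. Pads are 22 mm wide; open, the fingers measure 114 mm over their backs; the gripper's body (76 mm by 85 mm) begins 54 mm behind the grasp point. The pads swing forward as they close: fully open they stand 13 mm farther back than shut.
Start: joints at [72.594, 4.979, 10.078, 95.1, 0, 90], TCP at [0.165, 0.525, 0.25] pointing down, gripper open.
Joint ranges: [-179.16, 179.16], [-48.56, 103.87], [-65.8, 70.77], [-126.05, 130.52], [-82.76, 87.17], [-180, 180]. Speed limits (degrees/s): [127.2, 127.2, 147.25, 180, 180, 180].

## Interface

Orientations are given as [roll, pitch, yaw] about the fixed x, y, z axes, in that order (R = Rz(yaw) Ry(pitch) Rx(roll)).
In Python, from workcell import bot gives the robot as it stands. The module is installed in compiled form; this text tells all that it offers.
- The arm moves only by the shell command python3 -m crank 'ROWS' [OPENING] [FORCE]. ROWS is JSON, a list that holds one entry, the list of rows, each a list of 6 numbers: the shift along the world's x, y, z as a fraction of full scale, then the turn, a rotation vector about the world's x, y, z as a fraction of full scale. In form: [[[x, y, z, wx, wy, wz], ...]]. A call has 1 to 20 rows; each row shifts and turns the commanded pose from where the row before left it; what a row does not reach is not made up. Full scale, the value 1, is 20 mm for a shift and 0.12 rad for a turn. A row lasts 1/12 s, in which the tool goes at most 41.7 mm and 7.16 degrees, less where a joint would pass 70% of its speed; a pose out of reach is approached as far as the arm can. A call with a number of a shift or a turn outside -1 to 1 is refused whole. A call with a gripper value outside its range is refused whole. OPENING is the opening, from 0 (shut) to 1 (fully open), set as the call begins (- or left out, the last holds). The fingers move at their own pace and stop on an object; FORCE is the grip in N (left out, the last holds). Time passes only in rows, so rows that do not move let the fingers close. It gives the time, the measured TCP pose, the force, the opening and the grip force at its end, in the units of the state.
- bot.get_obs(): the state, without advancing time (a new reading comes with each control period).
- bot.camera(name): name is "side" or "top" or "wrist"; returns the picture (480x640x3 uint8, red, green, blue); there is no depth.
- bot.camera_model(name): a dict with "vertical_fov" (degrees; the focal length in pixels is half the picture's height over the tangent of half this angle, whatever the lens; pixels are square), "cx", "cy" (the principal point, pixels), "k1" (the pictures are not rectified: a ray, as slopes to the right and down, at radius r is drawn at 1 + k1 r^2 times it, then the intrinsics apply), "R" (3x3) and "t" (3): a world point X has camera coordinates R X + t. Camera axes: x right, y down, z forward; pixel columns grow to the right and rows downward; lengths in m; the calibration is good to about 2 mm. A picture is of the moment at which its call begins: read the wrist's pose just before it. camera_model takes no time and is no camera call; for the wrist camera it gives the pose at the moment of the call.
- bot.job_done(): hands the job in; it is judged then, once.
The state is a dict: "time": time; "q": joint angles; "qd": joint speeds; "joint_efforts": joint torques, N m; "ee_pos": TCP position; "tcp_rot": TCP orientation; "wrist_force": force on the tool from outside, world axes, zero at the start; "torque": the same for the moment, N m; "opening": finger opening in m; "grasp_force": force on a finger pad.
Only numpy, scipy, OpenCV 4.12 (cv2) and the standard library are available. Lean on these libraries where they do the work, as an engineer would, in place of code of your own. Each camera call takes 0.05 s, during which the arm holds its last target. There are 200 camera calls.

## Working session

There is one attempt and no reset: what is moved stays moved. The work goes in short steps, Python scripts to look and compute and a shell command to move; the robot and the scene stay as the last step left them, time stands still between calls to the robot, and variables do not carry over. Pictures are saved under pics/ and viewed, at most 11 in all, crops included, and the job is handed in when it is done.

```bash
mkdir -p pics
python3 - <<'E'
from workcell import bot
import cv2
o=bot.get_obs();print(o['time'],o['ee_pos'],o['tcp_rot'],o['opening'])
for n in("side","top"):
    m=bot.camera_model(n);print(n,m)
    cv2.imwrite(f"pics/{n}0.png",bot.camera(n)[:,:,::-1])
E
```

```text
0.0 [0.16446549 0.52463473 0.24960677] [-1.79927536e+02  1.23898895e-03  1.62593369e+02] 0.08542824994615204
side {'vertical_fov': 45.017394605632596, 'cx': 307.53680368411375, 'cy': 241.78140320378324, 'k1': -0.061094027843078456, 'R': array([[-0.87632764, -0.48142945,  0.01659968],
       [-0.31960362,  0.55528874, -0.76779421],
       [ 0.36042113, -0.67814461, -0.64048146]]), 't': array([0.52464336, 0.28874243, 1.56536845])}
top {'vertical_fov': 46.1013227801659, 'cx': 322.4233652199984, 'cy': 238.0579987664234, 'k1': 0.027821076457067922, 'R': array([[ 0.02846768, -0.99950991,  0.01302046],
       [-0.99465398, -0.02961806, -0.09892543],
       [ 0.09926259, -0.01013467, -0.99500966]]), 't': array([-0.02769598,  0.62016849,  1.36865578])}
```

View pics/top0.png

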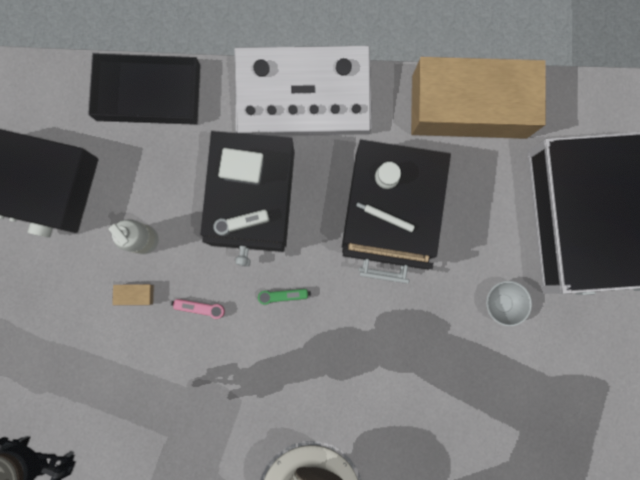

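View pics/side0.png

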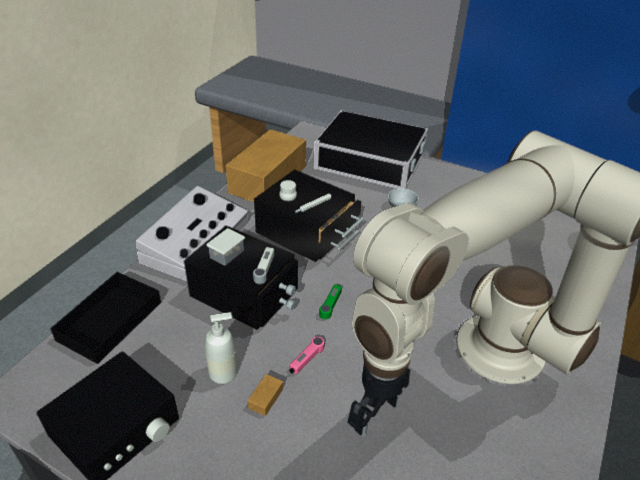

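The top view shows the knob unit (left, about 203–293 × 132–250) with the white handpiece on it (head at 221,226), and the bar unit (342–450 × 140–268) with its drawer slightly ajar (bar handle at about 385,275). I'll zoom in for exact pixels.

```bash
cat > h.py <<'E'
import numpy as np, cv2
from workcell import bot
def ray(m,uv):
    f=240/np.tan(np.radians(m['vertical_fov']/2))
    d=(np.array(uv,float)-[m['cx'],m['cy']])/f
    s=d.copy()
    for _ in range(20): s=d/(1+m['k1']*(s@s))
    R=np.array(m['R']);return -R.T@m['t'], R.T@np.r_[s,1]
def at(m,uv,z):
    c,d=ray(m,uv);return c+d*(z-c[2])/d[2]
def proj(m,X):
    f=240/np.tan(np.radians(m['vertical_fov']/2))
    p=np.array(m['R'])@X+m['t'];s=p[:2]/p[2]
    return s*(1+m['k1']*(s@s))*f+[m['cx'],m['cy']]
E
python3 - <<'E'
import cv2
a=cv2.imread('pics/top0.png')[125:290,195:460]
a=cv2.resize(a,None,fx=3,fy=3,interpolation=cv2.INTER_CUBIC)
a=cv2.convertScaleAbs(a,alpha=1.3,beta=30)
cv2.imwrite('pics/crop.png',a)
E
```

```text
(no output)
```

View pics/crop.png

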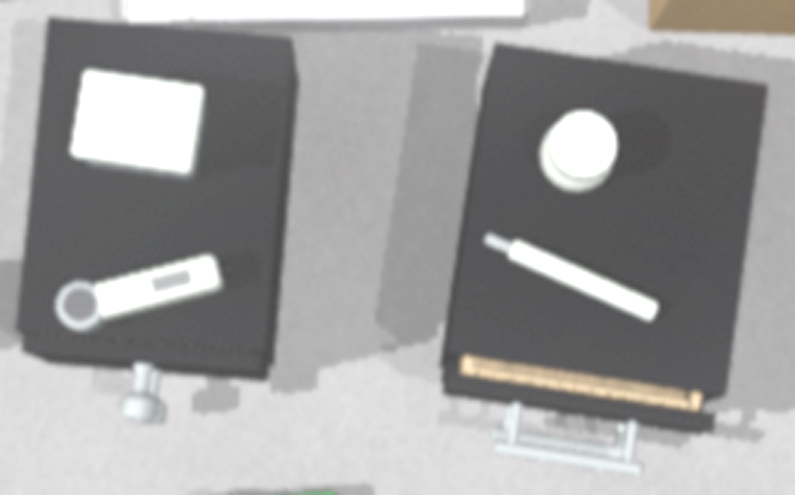

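Crop (3×, offset 195,125): the bar unit's back corners are at (495,44) and (767,87). Its top bar handle runs (498,448)–(640,468). The handpiece's head is at (79,305) and its grip end at about (217,272). The pen lies at (495,240)–(655,310).

Run:
```python
from h import *
m=bot.camera_model('top')
P={'BL':(495,44,.14),'BR':(767,87,.14),'FL':(446,366,.14),'FR':(722,397,.14),'hL':(498,448,.1055),'hR':(640,468,.1055),'h2L':(515,437,.0475),'h2R':(622,450,.0475),
'frontL':(447,388,.128),'frontR':(713,425,.128),'head':(79,305,.168),'gEndA':(214,256,.168),'gEndB':(221,288,.168),'gNeck1':(96,289,.168),'gNeck2':(104,319,.168),
'kBL':(48,18,.14),'kBR':(292,40,.14),'kFL':(20,335,.14),'kFR':(268,360,.14),'knob':(142,405,.1),'penA':(512,248,.154),'penB':(655,310,.154),'jar':(583,145,.185),'tubF1':(72,157,.194),'tubF2':(192,174,.194)}
W={}
for k,(u,v,z) in P.items():
    W[k]=at(m,(195+(u-1)/3,125+(v-1)/3),z); print(k,W[k].round(4),round(float(np.hypot(*W[k][:2])),3))
n=lambda a,b:(np.linalg.norm(W[a]-W[b]).round(4), np.degrees(np.arctan2(*(W[b]-W[a])[1::-1])).round(2))
for p in [('BL','BR'),('FL','FR'),('FL','BL'),('FR','BR'),('hL','hR'),('frontL','frontR'),('h2L','h2R'),('kBL','kBR'),('kFL','kBL'),('gEndA','gNeck1'),('gEndB','gNeck2'),('gEndA','gEndB'),('head','gEndA')]: print(p,n(*p))
```

```text
BL [ 0.8432 -0.0886  0.14  ] 0.848
BR [ 0.8157 -0.3     0.14  ] 0.869
FL [ 0.5915 -0.0568  0.14  ] 0.594
FR [ 0.5741 -0.2674  0.14  ] 0.633
hL [ 0.5316 -0.1005  0.1055] 0.541
hR [ 0.5193 -0.2114  0.1055] 0.561
h2L [ 0.5431 -0.1188  0.0475] 0.556
h2R [ 0.5351 -0.206   0.0475] 0.573
frontL [ 0.5756 -0.0586  0.128 ] 0.579
frontR [ 0.5532 -0.2632  0.128 ] 0.613
head [0.6266 0.2191 0.168 ] 0.664
gEndA [0.6665 0.1202 0.168 ] 0.677
gEndB [0.6426 0.114  0.168 ] 0.653
gNeck1 [0.639 0.207 0.168] 0.672
gNeck2 [0.6167 0.2001 0.168 ] 0.648
kBL [0.8524 0.2578 0.14  ] 0.891
kBR [0.8413 0.0688 0.14  ] 0.844
kFL [0.6056 0.2674 0.14  ] 0.662
kFR [0.5921 0.0787 0.14  ] 0.597
knob [0.5573 0.178  0.1   ] 0.585
penA [ 0.6816 -0.104   0.154 ] 0.689
penB [ 0.6375 -0.2132  0.154 ] 0.672
jar [ 0.7558 -0.1526  0.185 ] 0.771
tubF1 [0.733  0.2247 0.194 ] 0.767
tubF2 [0.7231 0.1362 0.194 ] 0.736
('BL', 'BR') (np.float64(0.2132), np.float64(-97.42))
('FL', 'FR') (np.float64(0.2113), np.float64(-94.73))
('FL', 'BL') (np.float64(0.2537), np.float64(-7.19))
('FR', 'BR') (np.float64(0.2438), np.float64(-7.69))
('hL', 'hR') (np.float64(0.1115), np.float64(-96.33))
('frontL', 'frontR') (np.float64(0.2059), np.float64(-96.24))
('h2L', 'h2R') (np.float64(0.0876), np.float64(-95.24))
('kBL', 'kBR') (np.float64(0.1893), np.float64(-93.35))
('kFL', 'kBL') (np.float64(0.247), np.float64(-2.22))
('gEndA', 'gNeck1') (np.float64(0.0911), np.float64(107.6))
('gEndB', 'gNeck2') (np.float64(0.0898), np.float64(106.75))
('gEndA', 'gEndB') (np.float64(0.0247), np.float64(-165.63))
('head', 'gEndA') (np.float64(0.1067), np.float64(-68.02))
```

Sizes check out (unit width 213 mm, bar 111 mm, grip end to head 106 mm). The results:
- Unit yaw is about -7°.
- The bar's middle is at about (0.525, -0.156).
- The handpiece origin is at about (0.642, 0.163), with its axis at 105°.

I'll move above the bar with the tool's y axis along the unit's x axis.

```bash
python3 -m crank '[[[0.5,-0.95,0,0,0,-0.32],[0.5,-0.95,0,0,0,-0.32],[0.5,-0.95,0,0,0,-0.32],[0.5,-0.95,0,0,0,-0.32],[0.5,-0.95,0,0,0,-0.32],[0.5,-0.95,0,0,0,-0.32],[0.5,-0.95,0,0,0,-0.32],[0.5,-0.95,0,0,0,-0.32],[0.5,-0.95,0,0,0,-0.32],[0.5,-0.95,0,0,0,-0.32],[0.5,-0.95,0,0,0,-0.32],[0.5,-0.95,0,0,0,-0.32],[0.5,-0.95,0,0,0,-0.32],[0.5,-0.95,0,0,0,-0.32],[0.5,-0.95,0,0,0,-0.32],[0.5,-0.95,0,0,0,-0.32],[0.5,-0.95,0,0,0,-0.32],[0.5,-0.95,0,0,0,-0.32]]]' 0.3 40
python3 -m crank '[[[0.5,-0.95,0,0,0,-0.32],[0.5,-0.95,0,0,0,-0.32],[0.5,-0.95,0,0,0,-0.32],[0.5,-0.95,0,0,0,-0.32],[0.5,-0.95,0,0,0,-0.32],[0.5,-0.95,0,0,0,-0.32],[0.5,-0.95,0,0,0,-0.32],[0.5,-0.95,0,0,0,-0.32],[0.5,-0.95,0,0,0,-0.32],[0.5,-0.95,0,0,0,-0.32],[0.5,-0.95,0,0,0,-0.32],[0.5,-0.95,0,0,0,-0.32],[0.5,-0.95,0,0,0,-0.32],[0.5,-0.95,0,0,0,-0.32],[0.5,-0.95,0,0,0,-0.32],[0.5,-0.95,0,0,0,-0.32],[0.5,-0.9,0,0,0,-0.32],[0.5,-0.9,0,0,0,-0.32],[0,0,0,0,0,0],[0,0,0,0,0,0]]]' 0.3 40
python3 - <<'E'
from h import *
o=bot.get_obs();print(o['ee_pos'],o['tcp_rot'],o['opening'])
m=bot.camera_model('wrist');cv2.imwrite('pics/w1.png',bot.camera('wrist')[:,:,::-1])
import json;json.dump({k:np.array(v).tolist() for k,v in m.items()},open('w1.json','w'))
for z in(.1,):
  for p in[(.525,-.156),(.5316,-.1005),(.5193,-.2114)]:print(proj(m,np.r_[p,z+.0055]))
E
```

```text
time: 1.6
ee_pos: [0.3447, 0.1818, 0.2501]
tcp_rot: [-180.0, -0.0, 122.9]
wrist_force: [0.7, 0.3, -1.0]
opening: 0.0254
grasp_force: 0.0
time: 3.27
ee_pos: [0.5244, -0.1577, 0.2494]
tcp_rot: [-179.9, -0.0, 83.3]
wrist_force: [-0.2, 0.2, -0.1]
opening: 0.0256
grasp_force: 0.0
[ 0.52443129 -0.15770992  0.24942635] [-1.79902895e+02 -2.23924725e-02  8.33371834e+01] 0.02563418149590367
[312.25791665 228.15582569]
[312.55199798 145.28348197]
[313.20316254 301.41096419]
```

View pics/w1.png

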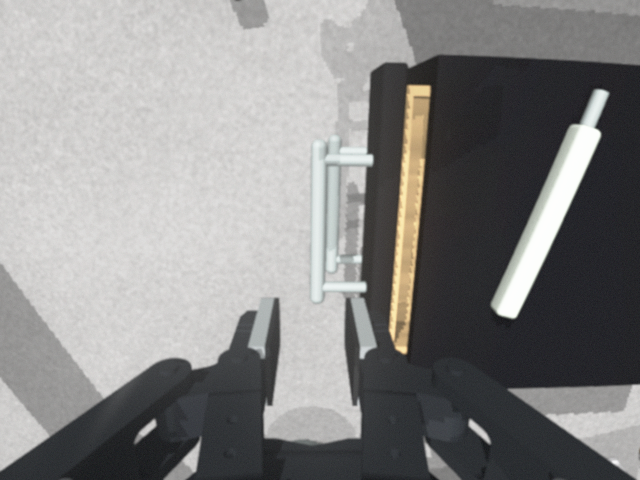

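The wrist view shows the bar at (319,145)–(317,300), about 5 px (3–4 mm) further out in x than predicted. The y position matches. Shift +3 mm, descend and grip.

```bash
python3 -m crank '[[[0.15,0,-0.75,0,0,0],[0,0.05,-0.75,0,0,0],[0,0,-0.75,0,0,0],[0,0,-0.75,0,0,0],[0,0,-0.75,0,0,0],[0,0,-0.75,0,0,0],[0,0,-0.75,0,0,0],[0,0,-0.75,0,0,0],[0,0,-0.75,0,0,0],[0,0,-0.7,0,0,0],[0,0,0,0,0,0],[0,0,0,0,0,0]]]' 0.3 40
python3 -m crank '[[[0,0,0,0,0,0],[0,0,0,0,0,0],[0,0,0,0,0,0],[0,0,0,0,0,0],[0,0,0,0,0,0],[0,0,0,0,0,0]]]' 0 40
```

```text
time: 4.32
ee_pos: [0.5278, -0.1552, 0.1025]
tcp_rot: [179.9, 0.0, 83.5]
wrist_force: [0.4, -0.4, 2.1]
opening: 0.0259
grasp_force: 1.1
time: 4.82
ee_pos: [0.5276, -0.1554, 0.1018]
tcp_rot: [180.0, -0.1, 83.4]
wrist_force: [-0.6, 3.7, 6.1]
opening: 0.0097
grasp_force: 39.0
```

```bash
python3 -m crank '[[[-0.2,0.025,0,0,0,0],[-0.4,0.05,0,0,0,0],[-0.5,0.06,0,0,0,0],[-0.5,0.06,0,0,0,0],[-0.5,0.06,0,0,0,0],[-0.5,0.06,0,0,0,0],[-0.5,0.06,0,0,0,0],[-0.5,0.06,0,0,0,0],[-0.5,0.06,0,0,0,0],[-0.5,0.06,0,0,0,0],[-0.5,0.06,0,0,0,0],[-0.5,0.06,0,0,0,0],[-0.5,0.06,0,0,0,0],[-0.5,0.06,0,0,0,0],[-0.5,0.06,0,0,0,0],[-0.4,0.05,0,0,0,0],[-0.2,0.025,0,0,0,0],[0,0,0,0,0,0],[0,0,0,0,0,0]]]' 0 40
python3 -m crank '[[[0,0,0,0,0,0],[0,0,0,0,0,0],[0,0,0,0,0,0],[0,0,0,0,0,0]]]' 0.3 40
python3 -m crank '[[[0,0,0.7,0,0,0],[0,0,0.8,0,0,0],[0,0,0.8,0,0,0],[0,0,0.8,0,0,0],[0,0,0.8,0,0,0],[0,0,0.8,0,0,0],[0,0,0.8,0,0,0],[0,0,0.8,0,0,0],[0,0,0.8,0,0,0],[0.8,0,0.8,0,0,0],[0.8,0,0.6,0,0,0],[0.8,0,0,0,0,0],[0.8,0,0,0,0,0],[0,0,0,0,0,0],[0,0,0,0,0,0],[0,0,0,0,0,0]]]' 0.9
python3 - <<'E'
from h import *
o=bot.get_obs();print(o['ee_pos'],o['tcp_rot'],o['opening'])
m=bot.camera_model('wrist');cv2.imwrite('pics/w2.png',bot.camera('wrist')[:,:,::-1])
import json;json.dump({k:np.array(v).tolist() for k,v in m.items()},open('w2.json','w'))
cv2.imwrite('pics/t2.png',bot.camera('top')[:,:,::-1])
E
```

```text
time: 6.4
ee_pos: [0.3734, -0.136, 0.1018]
tcp_rot: [180.0, -0.2, 83.5]
wrist_force: [0.1, 11.7, 6.2]
opening: 0.0095
grasp_force: 39.5
time: 6.73
ee_pos: [0.3734, -0.1375, 0.1011]
tcp_rot: [-180.0, -0.0, 83.4]
wrist_force: [-1.1, 2.5, 1.0]
opening: 0.0253
grasp_force: 0.6
time: 8.07
ee_pos: [0.4371, -0.1376, 0.271]
tcp_rot: [-179.9, 0.0, 83.4]
wrist_force: [-0.4, -0.2, 0.6]
opening: 0.077
grasp_force: 0.0
[ 0.43712963 -0.13763928  0.27097389] [-1.79946032e+02  3.64008933e-03  8.33880825e+01] 0.07697234125134789
```

View pics/w2.png

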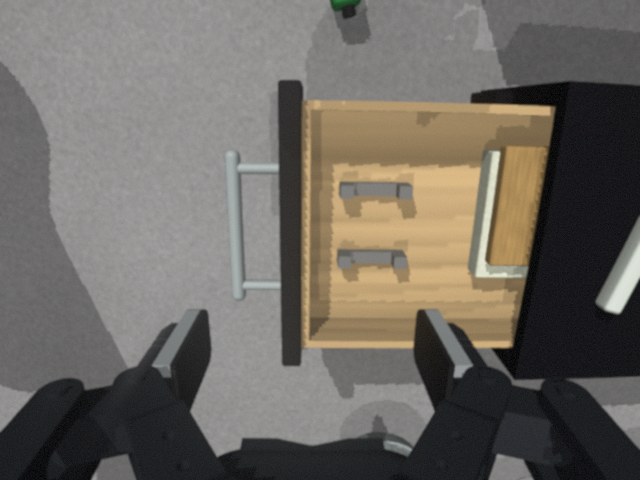

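The wrist view shows the drawer open and the two saddles, with posts at (347,190)/(405,191) and (345,260)/(400,261). The bar runs (231,155)–(239,296). Now measure the cradle.

Run:
```python
from h import *;import json
m={k:np.array(v) for k,v in json.load(open('w2.json')).items()}
w=cv2.imread('pics/w2.png')[165:285,315:430];t=cv2.imread('pics/t2.png')[225:325,330:450]
c=np.hstack([cv2.resize(w,(460,480),interpolation=cv2.INTER_CUBIC),cv2.resize(t,(336,480),interpolation=cv2.INTER_CUBIC)[:,:340]])
cv2.imwrite('pics/c2.png',cv2.convertScaleAbs(c,alpha=1.3))
for k,(u,v,z) in {'barL':(231,152,.1055),'barR':(239,298,.1055),'pL1':(341,182,.102),'pL2':(411,184,.102),'pR1':(338,260,.102),'pR2':(406,260,.102),'insL':(303,101,.127),'insR':(304,348,.127),'frL':(280,82,.127),'frR':(283,364,.127)}.items(): print(k,at(m,(u,v),z).round(4))
```

```text
barL [ 0.3865 -0.0801  0.1055]
barR [ 0.373  -0.1926  0.1055]
pL1 [ 0.4616 -0.1109  0.102 ]
pL2 [ 0.5124 -0.118   0.102 ]
pR1 [ 0.4537 -0.1709  0.102 ]
pR2 [ 0.5061 -0.1769  0.102 ]
insL [ 0.4414 -0.0525  0.127 ]
insR [ 0.4206 -0.2298  0.127 ]
frL [ 0.4286 -0.0395  0.127 ]
frR [ 0.4027 -0.2424  0.127 ]
```

View pics/c2.png

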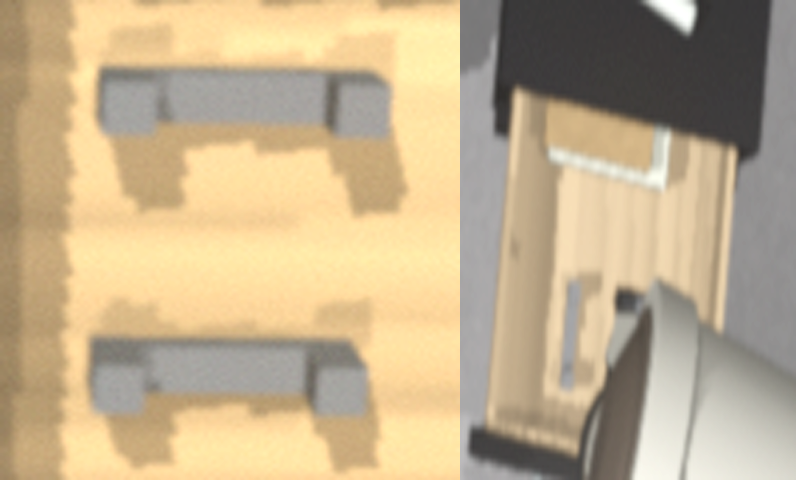

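Run:
```python
from h import *;import json
m={k:np.array(v) for k,v in json.load(open('w2.json')).items()}
C=[(130.5,108),(362.5,109),(118.5,387),(340,388)]
for z in(.098,.102,.106):
  p=[at(m,(315+(u-1.5)/4,165+(v-1.5)/4),z) for u,v in C]
  n=np.linalg.norm;a=np.mean(p,0)
  d=(p[0]+p[1]-p[2]-p[3])/2;e=(p[1]+p[3]-p[0]-p[2])/2
  print(z,a.round(4),n(p[1]-p[0]),n(p[3]-p[2]),n(p[2]-p[0]),n(p[3]-p[1]),np.degrees(np.arctan2(d[1],d[0])),np.degrees(np.arctan2(e[1],e[0])))
c=np.array([.3798,-.1364])+0*a[:2];print((a[:2]-c)@[.9925,-.122],(a[:2]-c)@[.122,.9925])
```

```text
0.098 [ 0.4838 -0.1492  0.098 ] 0.043266013682805735 0.043585903615615394 0.055304185524582286 0.05548267981196072 82.68539438497086 -6.761332717463937
0.102 [ 0.4832 -0.148   0.102 ] 0.0426810718465961 0.042996636975968616 0.05455649168645801 0.05473257279158728 82.68539438497088 -6.76133271746395
0.106 [ 0.4827 -0.1468  0.106 ] 0.04209613001038629 0.04240737033632184 0.0538087978483338 0.05398246577121387 82.68539438497089 -6.7613327174639
0.10344087881538631 0.0022306759290470542
```

Cradle is at about (0.484, -0.150), yaw about -7°, and its z is about 0.085 (to be felt). Next I go above the handpiece and check with the wrist camera.

```bash
python3 -m crank '[[[0.64,0.94,0,0,0,0.2],[0.64,0.94,0,0,0,0.2],[0.64,0.94,0,0,0,0.2],[0.64,0.94,0,0,0,0.2],[0.64,0.94,0,0,0,0.2],[0.64,0.94,0,0,0,0.2],[0.64,0.94,0,0,0,0.2],[0.64,0.94,0,0,0,0.2],[0.64,0.94,0,0,0,0.2],[0.64,0.94,0,0,0,0.2],[0.64,0.94,0,0,0,0.2],[0.64,0.94,0,0,0,0.2],[0.64,0.94,0,0,0,0.2],[0.64,0.94,0,0,0,0.2],[0.64,0.94,0,0,0,0.2],[0.64,0.94,0,0,0,0.2],[0,0,0,0,0,0],[0,0,0,0,0,0],[0,0,0,0,0,0]]]' 0.6
python3 - <<'E'
from h import *
o=bot.get_obs();print(o['ee_pos'],o['tcp_rot'],o['opening'])
m=bot.camera_model('wrist');cv2.imwrite('pics/w3.png',bot.camera('wrist')[:,:,::-1])
import json;json.dump({k:np.array(v).tolist() for k,v in m.items()},open('w3.json','w'))
d=np.array([-.2647,.9643,0]);p=np.array([.642,.163,.168])
for s in(-.048,0,.058):print(proj(m,p+d*s))
cv2.imwrite('pics/t3.png',bot.camera('top')[:,:,::-1])
E
```

```text
time: 9.75
ee_pos: [0.642, 0.1627, 0.2715]
tcp_rot: [-180.0, 0.0, 105.4]
wrist_force: [-1.2, -0.1, 0.2]
opening: 0.0513
grasp_force: 0.0
[0.64195982 0.16268866 0.2714668 ] [-1.79988285e+02  1.33108630e-02  1.05358573e+02] 0.0512554719373759
[311.19029248 320.98863772]
[311.24725439 249.15626546]
[311.33096137 149.67622712]
```

View pics/w3.png

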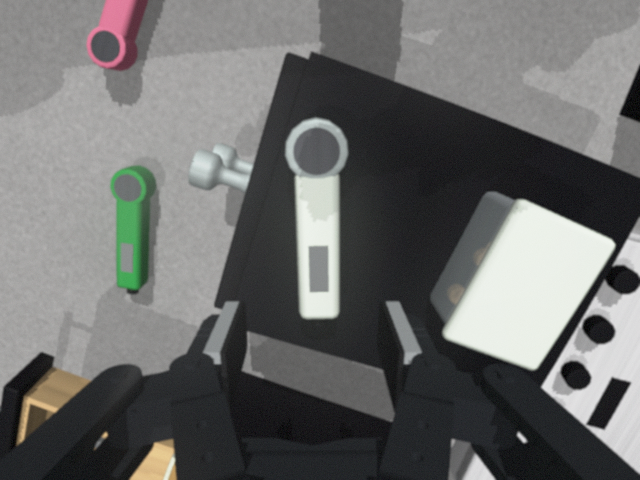

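Handpiece: head at (317,150), grip end at (319,318), aligned with the tool, about 4 mm further along the tool's y axis. Shift +3 mm, descend, grip, lift.

```bash
python3 -m crank '[[[0.15,0.04,-0.67,0,0,0],[0,0,-0.67,0,0,0],[0,0,-0.67,0,0,0],[0,0,-0.67,0,0,0],[0,0,-0.67,0,0,0],[0,0,-0.67,0,0,0],[0,0,-0.67,0,0,0],[0,0,-0.67,0,0,0],[0,0,0,0,0,0],[0,0,0,0,0,0]]]' 0.6 40
python3 -m crank '[[[0,0,0,0,0,0],[0,0,0,0,0,0],[0,0,0,0,0,0],[0,0,0,0,0,0],[0,0,0,0,0,0],[0,0,0,0,0,0]]]' 0 40
python3 -m crank '[[[0,0,0.3,0,0,0],[0,0,0.6,0,0,0],[0,0,0.6,0,0,0],[0,0,0.6,0,0,0],[0,0,0.6,0,0,0],[0,0,0.6,0,0,0],[0,0,0.3,0,0,0],[0,0,0,0,0,0]]]' 0 40
```

```text
time: 10.68
ee_pos: [0.6448, 0.1633, 0.1643]
tcp_rot: [-180.0, 0.0, 105.3]
wrist_force: [0.5, -0.5, 0.7]
opening: 0.0518
grasp_force: 0.0
time: 11.18
ee_pos: [0.6457, 0.1639, 0.1657]
tcp_rot: [179.9, 0.0, 105.4]
wrist_force: [-1.9, -0.8, 6.7]
opening: 0.025
grasp_force: 41.7
time: 11.85
ee_pos: [0.6458, 0.1642, 0.2377]
tcp_rot: [179.9, 0.0, 105.4]
wrist_force: [-0.4, 0.0, -1.3]
opening: 0.0253
grasp_force: 40.6
```

Gripped (opening 25 mm) and lifted. Carry it over the cradle, turn -22.4° and check.

```bash
python3 -m crank '[[[-0.5,-0.98,0,0,0,-0.204],[-0.5,-0.98,0,0,0,-0.204],[-0.5,-0.98,0,0,0,-0.204],[-0.5,-0.98,0,0,0,-0.204],[-0.5,-0.98,0,0,0,-0.204],[-0.5,-0.98,0,0,0,-0.204],[-0.5,-0.98,0,0,0,-0.204],[-0.5,-0.98,0,0,0,-0.204],[-0.5,-0.98,0,0,0,-0.204],[-0.5,-0.98,0,0,0,-0.204],[-0.5,-0.98,0,0,0,-0.204],[-0.5,-0.98,0,0,0,-0.204],[-0.5,-0.98,0,0,0,-0.204],[-0.5,-0.98,0,0,0,-0.204],[-0.5,-0.98,0,0,0,-0.204],[-0.5,-0.98,0,0,0,-0.204],[-0.1,0,0,0,0,0],[0,0,0,0,0,0],[0,0,0,0,0,0]]]' 0 40
python3 -m crank '[[[0,0,-0.5,0,0,0],[0,0,-0.5,0,0,0],[0,0,-0.5,0,0,0],[0,0,-0.5,0,0,0],[0,0,-0.5,0,0,0],[0,0,-0.5,0,0,0],[0,0,-0.5,0,0,0],[0,0,0,0,0,0],[0,0,0,0,0,0],[0,0,0,0,0,0]]]' 0 40
python3 - <<'E'
from h import *
o=bot.get_obs();print(o['ee_pos'],o['tcp_rot'],o['opening'],o['grasp_force'])
m=bot.camera_model('wrist');cv2.imwrite('pics/w4.png',bot.camera('wrist')[:,:,::-1])
import json;json.dump({k:np.array(v).tolist() for k,v in m.items()},open('w4.json','w'))
a=np.array([.484,-.150]);ex=np.array([np.cos(np.radians(-7)),np.sin(np.radians(-7))]);ey=np.array([-ex[1],ex[0]])
for y in(.028,-.028):
  for x in(-.022,.022):print(proj(m,np.r_[a+x*ex+y*ey,.096]))
E
```

```text
time: 13.43
ee_pos: [0.4833, -0.1494, 0.2357]
tcp_rot: [-180.0, -0.0, 82.9]
wrist_force: [0.5, -0.1, -2.0]
opening: 0.0251
grasp_force: 40.6
time: 14.27
ee_pos: [0.4835, -0.1496, 0.1665]
tcp_rot: [180.0, 0.0, 82.9]
wrist_force: [-0.0, 0.2, -1.7]
opening: 0.025
grasp_force: 40.5
[ 0.48347612 -0.14964925  0.16649151] [1.79968743e+02 3.73144609e-03 8.29438749e+01] 0.025002855128146817 40.51198661327362
[267.88507082 218.84710845]
[356.72375798 218.83662288]
[271.44726739 319.49251422]
[353.08396457 319.46498713]
```

View pics/w4.png

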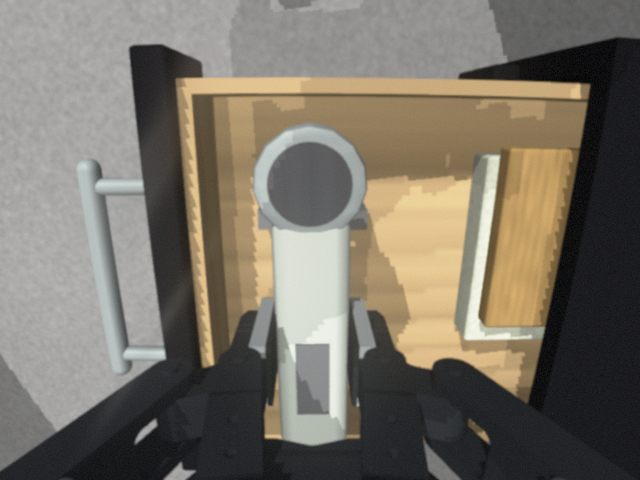

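The posts (258…368 at row 218) are centred on the grip (about 312), as predicted. Lower slowly and watch the force.

```bash
python3 -m crank '[[[0,0,-0.3,0,0,0],[0,0,-0.4,0,0,0],[0,0,-0.4,0,0,0],[0,0,-0.4,0,0,0],[0,0,-0.3,0,0,0],[0,0,-0.2,0,0,0],[0,0,-0.1,0,0,0],[0,0,-0.1,0,0,0],[0,0,0,0,0,0],[0,0,0,0,0,0]]]' 0 40
python3 -m crank '[[[0,0,-0.05,0,0,0],[0,0,-0.05,0,0,0],[0,0,0,0,0,0]]]' 0 40
python3 -m crank '[[[0,0,-0.05,0,0,0],[0,0,-0.05,0,0,0],[0,0,0,0,0,0]]]' 0 40
```

```text
time: 15.15
ee_pos: [0.4835, -0.1496, 0.1223]
tcp_rot: [180.0, 0.0, 82.9]
wrist_force: [0.1, 0.6, -2.7]
opening: 0.0254
grasp_force: 40.6
time: 15.4
ee_pos: [0.4833, -0.1496, 0.12]
tcp_rot: [180.0, -0.0, 82.9]
wrist_force: [-0.4, 0.2, -2.5]
opening: 0.0253
grasp_force: 40.6
time: 15.65
ee_pos: [0.4832, -0.1496, 0.1179]
tcp_rot: [-180.0, -0.0, 83.0]
wrist_force: [-0.4, -0.5, -1.7]
opening: 0.0249
grasp_force: 40.6
```

```bash
python3 -m crank '[[[0,0,-0.05,0,0,0],[0,0,-0.05,0,0,0],[0,0,0,0,0,0]]]' 0 40
python3 -m crank '[[[0,0,-0.05,0,0,0],[0,0,-0.05,0,0,0],[0,0,0,0,0,0]]]' 0 40
python3 -m crank '[[[0,0,-0.05,0,0,0],[0,0,0,0,0,0]]]' 0 40
```

```text
time: 15.9
ee_pos: [0.4832, -0.1496, 0.1158]
tcp_rot: [-180.0, -0.0, 82.9]
wrist_force: [-0.1, 0.4, -1.6]
opening: 0.0253
grasp_force: 40.6
time: 16.15
ee_pos: [0.4832, -0.1496, 0.1138]
tcp_rot: [-180.0, -0.0, 82.9]
wrist_force: [1.2, -0.4, -2.2]
opening: 0.0252
grasp_force: 40.6
time: 16.32
ee_pos: [0.4833, -0.1496, 0.1129]
tcp_rot: [-180.0, -0.0, 82.9]
wrist_force: [-0.5, -0.6, -2.7]
opening: 0.0248
grasp_force: 40.6
```

```bash
python3 -m crank '[[[0,0,-0.05,0,0,0],[0,0,0,0,0,0],[0,0,0,0,0,0]]]' 0 40
python3 -m crank '[[[0,0,-0.05,0,0,0],[0,0,0,0,0,0],[0,0,0,0,0,0]]]' 0 40
python3 -m crank '[[[0,0,-0.05,0,0,0],[0,0,0,0,0,0],[0,0,0,0,0,0]]]' 0 40
python3 -m crank '[[[0,0,-0.05,0,0,0],[0,0,0,0,0,0],[0,0,0,0,0,0]]]' 0 40
```

```text
time: 16.57
ee_pos: [0.4833, -0.1496, 0.112]
tcp_rot: [-180.0, -0.0, 83.0]
wrist_force: [0.5, -0.2, -1.3]
opening: 0.0253
grasp_force: 40.6
time: 16.82
ee_pos: [0.4837, -0.1497, 0.1117]
tcp_rot: [179.9, 0.0, 82.9]
wrist_force: [-0.1, 0.4, 4.1]
opening: 0.0252
grasp_force: 41.2
time: 17.07
ee_pos: [0.4842, -0.1497, 0.1116]
tcp_rot: [179.8, 0.0, 83.0]
wrist_force: [-0.3, 0.4, 9.4]
opening: 0.0252
grasp_force: 42.0
time: 17.32
ee_pos: [0.4848, -0.1498, 0.1116]
tcp_rot: [179.7, 0.0, 83.0]
wrist_force: [0.7, 1.8, 15.5]
opening: 0.0254
grasp_force: 42.7
```

Contact came at z ≈ 0.1117 (underside ≈ 0.086), which matches the cradle floor. Relieve, release, retreat and look.

```bash
python3 -m crank '[[[0,0,0.13,0,0,0],[0,0,0,0,0,0],[0,0,0,0,0,0]]]' 0 40
python3 -m crank '[[[0,0,0,0,0,0],[0,0,0,0,0,0],[0,0,0,0,0,0],[0,0,0,0,0,0],[0,0,0,0,0,0],[0,0,0,0,0,0]]]' 0.5 40
python3 -m crank '[[[0,0,0.3,0,0,0],[0,0,0.4,0,0,0],[0,0,0.5,0,0,0],[0,0,0.6,0,0,0],[0,0,0.8,0,0,0],[0,0,0.8,0,0,0],[0,0,0.8,0,0,0],[0,0,0.8,0,0,0],[0,0,0.8,0,0,0],[0,0,0.8,0,0,0],[0,0,0.8,0,0,0],[-0.5,0,0.4,0,0,0],[-0.5,0,0,0,0,0],[-0.5,0,0,0,0,0],[0,0,0,0,0,0],[0,0,0,0,0,0],[0,0,0,0,0,0]]]' 0.5
python3 - <<'E'
from h import *
o=bot.get_obs();print(o['ee_pos'],o['tcp_rot'],o['opening'])
m=bot.camera_model('wrist');cv2.imwrite('pics/w5.png',bot.camera('wrist')[:,:,::-1])
import json;json.dump({k:np.array(v).tolist() for k,v in m.items()},open('w5.json','w'))
E
```

```text
time: 17.57
ee_pos: [0.4833, -0.1496, 0.1117]
tcp_rot: [-180.0, 0.0, 82.9]
wrist_force: [-0.4, 0.3, 1.8]
opening: 0.0254
grasp_force: 41.2
time: 18.07
ee_pos: [0.4833, -0.1496, 0.1116]
tcp_rot: [-180.0, -0.0, 82.9]
wrist_force: [0.3, 0.1, -0.1]
opening: 0.0426
grasp_force: 0.0
time: 19.48
ee_pos: [0.453, -0.1496, 0.2671]
tcp_rot: [-180.0, -0.0, 82.9]
wrist_force: [0.6, 0.5, -1.0]
opening: 0.0427
grasp_force: 0.0
[ 0.45303114 -0.14957611  0.2671392 ] [-1.79974044e+02 -6.50373112e-03  8.29347036e+01] 0.042714059731312246
```

View pics/w5.png

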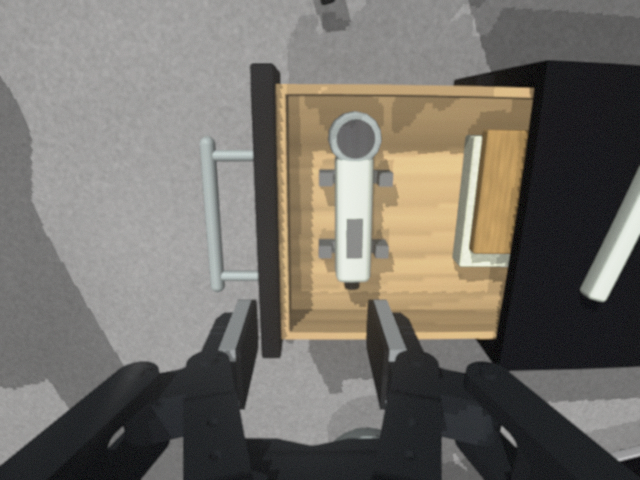

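The handpiece is seated in both saddles (posts at (326,178)/(386,178) and (326,248)/(380,248)), with its grip centred on them. Now go in front of the bar with the fingers shut and push the drawer home.

```bash
python3 -m crank '[[[-0.8,0.12,0,0,0,0],[-0.8,0.12,0,0,0,0],[-0.8,0.12,0,0,0,0],[-0.8,0.12,0,0,0,0],[-0.8,0.12,0,0,0,0],[-0.8,0.12,0,0,0,0],[-0.8,0.12,0,0,0,0],[0,0,0,0,0,0],[0,0,-0.8,0,0,0],[0,0,-0.8,0,0,0],[0,0,-0.8,0,0,0],[0,0,-0.8,0,0,0],[0,0,-0.8,0,0,0],[0,0,-0.8,0,0,0],[0,0,-0.8,0,0,0],[0,0,-0.8,0,0,0],[0,0,-0.8,0,0,0],[0,0,-0.8,0,0,0],[0,0,-0.2,0,0,0],[0,0,0,0,0,0]]]' 0 40
python3 -m crank '[[[0.1,-0.01,0,0,0,0],[0.1,-0.01,0,0,0,0],[0.1,-0.01,0,0,0,0],[0.1,-0.01,0,0,0,0],[0.1,-0.01,0,0,0,0],[0.1,-0.01,0,0,0,0],[0.1,-0.01,0,0,0,0],[0.1,-0.01,0,0,0,0],[0.1,-0.01,0,0,0,0],[0.1,-0.01,0,0,0,0],[0.1,-0.01,0,0,0,0],[0.1,-0.01,0,0,0,0]]]' 0 40
```

```text
time: 21.2
ee_pos: [0.341, -0.1325, 0.1025]
tcp_rot: [-179.9, -0.0, 83.0]
wrist_force: [-0.7, -0.5, -0.4]
opening: 0.0003
grasp_force: 0.0
time: 22.2
ee_pos: [0.3654, -0.1352, 0.1036]
tcp_rot: [-180.0, 0.0, 82.9]
wrist_force: [-0.6, -1.1, -0.1]
opening: -0.0003
grasp_force: 0.5
```

```bash
python3 -m crank '[[[0.1,-0.012,0,0,0,0],[0.15,-0.018,0,0,0,0],[0.2,-0.025,0,0,0,0],[0.25,-0.03,0,0,0,0],[0.25,-0.03,0,0,0,0],[0.25,-0.03,0,0,0,0],[0.25,-0.03,0,0,0,0],[0.25,-0.03,0,0,0,0]]]' 0
python3 -m crank '[[[0.25,-0.03,0,0,0,0],[0.25,-0.03,0,0,0,0],[0.25,-0.03,0,0,0,0],[0.25,-0.03,0,0,0,0],[0.25,-0.03,0,0,0,0],[0.25,-0.03,0,0,0,0],[0.25,-0.03,0,0,0,0],[0.25,-0.03,0,0,0,0],[0.25,-0.03,0,0,0,0],[0.25,-0.03,0,0,0,0],[0.25,-0.03,0,0,0,0],[0.25,-0.03,0,0,0,0],[0.2,-0.025,0,0,0,0],[0.15,-0.02,0,0,0,0]]]' 0
python3 - <<'E'
from h import *
o=bot.get_obs();print(o['ee_pos'],o['wrist_force'])
a=cv2.cvtColor(bot.camera('top'),cv2.COLOR_RGB2BGR);b=cv2.cvtColor(bot.camera('wrist'),cv2.COLOR_RGB2BGR)
cv2.imwrite('pics/m6.png',np.hstack([cv2.resize(a[120:300,330:470],(373,480),interpolation=cv2.INTER_CUBIC),b[:,150:570]]))
E
```

```text
time: 22.87
ee_pos: [0.3999, -0.1394, 0.1036]
tcp_rot: [-180.0, 0.0, 82.9]
wrist_force: [-1.3, -0.1, -0.0]
opening: -0.0
grasp_force: 0.6
time: 24.03
ee_pos: [0.4668, -0.1474, 0.1036]
tcp_rot: [-180.0, -0.0, 83.0]
wrist_force: [-0.7, -0.2, 0.1]
opening: -0.0001
grasp_force: 0.7
[ 0.46682757 -0.14738133  0.10364039] [-0.68571953 -0.22263255  0.14595648]
```

View pics/m6.png

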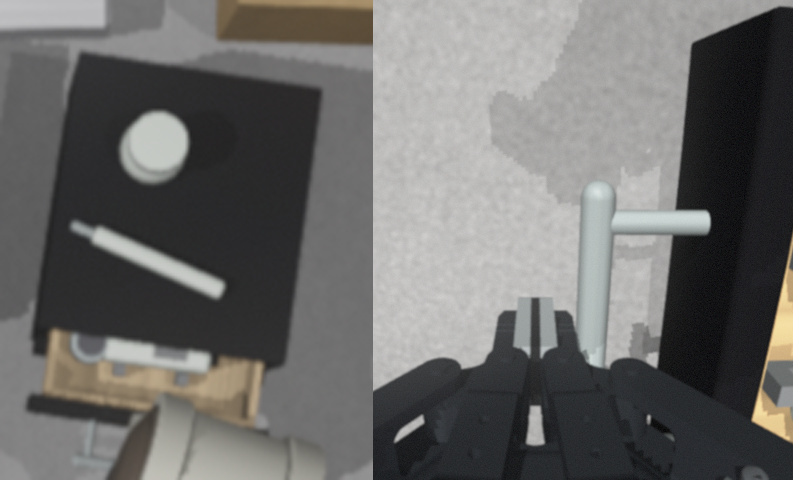

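Pushing works: the fingers bear on the bar, the handpiece is in its place, and about 55 mm remain. Continue, slowing at the end.

```bash
python3 -m crank '[[[0.2,-0.025,0,0,0,0],[0.2,-0.025,0,0,0,0],[0.2,-0.025,0,0,0,0],[0.2,-0.025,0,0,0,0],[0.2,-0.025,0,0,0,0],[0.2,-0.025,0,0,0,0],[0.2,-0.025,0,0,0,0],[0.2,-0.025,0,0,0,0],[0.15,-0.02,0,0,0,0],[0.1,-0.012,0,0,0,0],[0.1,-0.012,0,0,0,0]]]' 0
python3 -m crank '[[[0.1,-0.012,0,0,0,0],[0.1,-0.012,0,0,0,0],[0.1,-0.012,0,0,0,0]]]' 0
python3 -m crank '[[[0.1,-0.012,0,0,0,0],[0.1,-0.012,0,0,0,0],[0.05,-0.006,0,0,0,0]]]' 0
```

```text
time: 25.05
ee_pos: [0.5056, -0.1523, 0.1036]
tcp_rot: [-180.0, 0.0, 82.9]
wrist_force: [-0.5, 0.9, -0.3]
opening: 0.0
grasp_force: 0.5
time: 25.3
ee_pos: [0.5114, -0.153, 0.1037]
tcp_rot: [-180.0, 0.0, 82.9]
wrist_force: [-1.1, 0.2, -0.7]
opening: 0.0001
grasp_force: 0.5
time: 25.55
ee_pos: [0.5166, -0.1537, 0.1037]
tcp_rot: [180.0, 0.0, 82.9]
wrist_force: [-0.6, -0.6, -0.3]
opening: -0.0
grasp_force: 0.6
```

```bash
python3 -m crank '[[[0.1,-0.012,0,0,0,0],[0.1,-0.012,0,0,0,0],[0,0,0,0,0,0]]]' 0
python3 -m crank '[[[0.1,-0.012,0,0,0,0],[0.1,-0.012,0,0,0,0],[0,0,0,0,0,0]]]' 0
python3 -m crank '[[[0.1,-0.012,0,0,0,0],[0,0,0,0,0,0]]]' 0
```

```text
time: 25.8
ee_pos: [0.5208, -0.1541, 0.1037]
tcp_rot: [180.0, -0.0, 82.9]
wrist_force: [0.1, 0.3, 0.1]
opening: 0.0001
grasp_force: 0.0
time: 26.05
ee_pos: [0.5229, -0.1544, 0.1037]
tcp_rot: [-179.8, 0.0, 82.9]
wrist_force: [-10.5, 1.1, 5.0]
opening: 0.0001
grasp_force: 5.3
time: 26.22
ee_pos: [0.5232, -0.1544, 0.1036]
tcp_rot: [-179.6, 0.0, 82.9]
wrist_force: [-20.1, 2.0, 9.9]
opening: 0.0002
grasp_force: 10.4
```

The drawer is at its stop (firm 20 N at x ≈ 0.523). Back off, lift clear and check.

```bash
python3 -m crank '[[[-0.2,0.025,0,0,0,0],[-0.4,0.05,0,0,0,0],[-0.8,0.1,0,0,0,0],[-0.8,0.1,0,0,0,0],[-0.8,0.1,0,0,0,0],[0,0,0.8,0,0,0],[0,0,0.8,0,0,0],[0,0,0.8,0,0,0],[0,0,0.8,0,0,0],[0,0,0.8,0,0,0],[0,0,0.8,0,0,0],[0,0,0.8,0,0,0],[0,0,0.8,0,0,0],[0,0.8,0,0,0,0],[-0.5,0.8,0,0,0,0],[-0.5,0.8,0,0,0,0],[-0.5,0.8,0,0,0,0],[-0.5,0.8,0,0,0,0],[0,0.8,0,0,0,0],[0,0,0,0,0,0]]]' 0
python3 - <<'E'
from h import *
a=cv2.cvtColor(bot.camera('top'),cv2.COLOR_RGB2BGR)
cv2.imwrite('pics/t7.png',cv2.resize(a[120:320,190:470],None,fx=2.8,fy=2.8,interpolation=cv2.INTER_CUBIC))
E
```

```text
time: 27.88
ee_pos: [0.426, -0.0496, 0.2322]
tcp_rot: [179.9, -0.0, 83.0]
wrist_force: [-0.4, 0.2, -0.9]
opening: -0.0001
grasp_force: 0.0
```

View pics/t7.png

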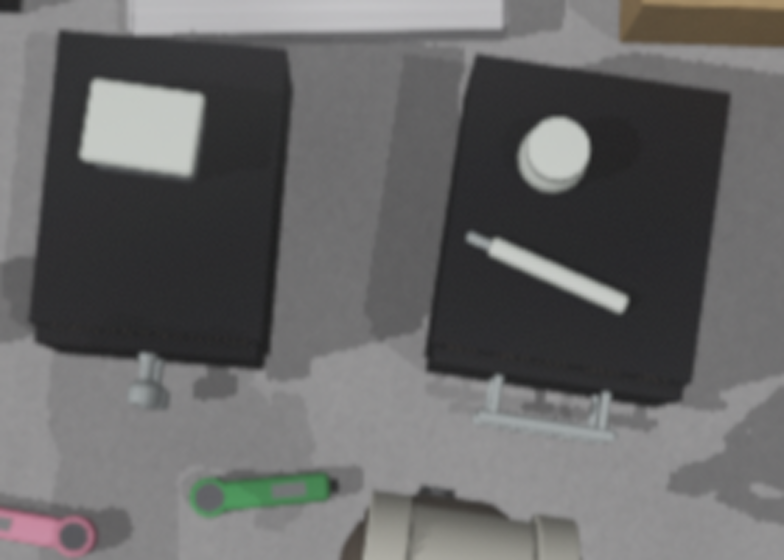

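The picture shows the bar unit's drawer flush and shut: the bar at (478,418)–(612,435), with no wood showing. The pen, jar, tub and knobs are as before.

```bash
python3 -c "
from workcell import bot
print(bot.job_done())"
```

```text
the job is handed in; nothing more can be done
None
```

The handpiece is lying in the cradle of the bar unit's top drawer and the drawer is fully shut. The job was handed in at about 28 s with nothing else visibly moved; the hand-in gave no verdict.

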